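# Triage lens modules and present one to the lens meter

### The job

Sort the tagged lens modules: set the green-tagged one gently down in the green pass nest and the red-tagged one in the red reject nest, each lying flat inside and released. Then lift the yellow-tagged, still unmeasured module over the row of trial lenses and finish while holding it still over the lens meter's port, level, centred, its long side along the port's long side and its underside about 10 mm above the port: do not put it down or let go. Touch neither the meter nor the lens rack with anything at any time, and leave everything else on the table where it is.

Things in the scene. Friction and masses are not known exactly. Their poses are not given: they have to be found in the camera images.
- module_green: lens module, green tags at both ends of its top and on its end faces: black block 64 (its x) x 36 (its y) x 44 mm tall, plus a round lens 27 mm across standing 4 mm proud in mid-top. About 0.15 kg. Origin at the centre of its underside, z up. Starts upright on the work surface (z = 0), yaw within 0.7 rad. Both ends alike. Passed: belongs in the green nest.
- module_red: lens module, red tags at both ends of its top and on its end faces: black block 64 (its x) x 36 (its y) x 44 mm tall, plus a round lens 27 mm across standing 4 mm proud in mid-top. About 0.15 kg. Origin at the centre of its underside, z up. Starts upright on the work surface (z = 0), yaw within 0.7 rad. Both ends alike. Failed: belongs in the red nest.
- module_yellow: lens module, yellow tags at both ends of its top and on its end faces: black block 64 (its x) x 36 (its y) x 44 mm tall, plus a round lens 27 mm across standing 4 mm proud in mid-top. About 0.15 kg. Origin at the centre of its underside, z up. Starts upright on the work surface (z = 0), yaw within 0.7 rad. Both ends alike. Not measured yet: the one to hold over the meter.
- nest_pass: Pass nest, green: fixed shallow tray, outside 86 (its x) x 56 mm (its y), inside 76 x 46 mm, white floor 4 mm thick with a green patch, green rim 10 mm high above the work surface. Origin at the centre of its underside (z = 0), z up. A module lies in it lengthwise, either way round, underside 4 mm above the work surface.
- nest_reject: Reject nest, red: fixed shallow tray, outside 86 (its x) x 56 mm (its y), inside 76 x 46 mm, white floor 4 mm thick with a red patch, red rim 10 mm high above the work surface. Origin at the centre of its underside (z = 0), z up. A module lies in it lengthwise, either way round, underside 4 mm above the work surface.
- rack: trial-lens rack, the obstacle between nests and meter: fixed white bar with eight upright round lenses (red and dark rims in turn) in a row; 240 mm long (its x, roughly straight away from the robot), 50 mm wide (its y), 96 mm high overall. Origin at the centre of its underside on the work surface.
- meter: upward-looking lens meter: a fixed white box 130 mm (its x) by 120 mm (its y) by 70 mm high with a flat top. Origin at the centre of its underside on the work surface, z up. It stands beyond the rack on the robot's right.
- meter_port (a point): centre of the meter's measuring port, in the plane of its flat top, 70 mm above the work surface; axes as the meter's. The port is a 64 x 36 mm black field with a blue border 4 mm wide and a small lens in its middle, flush with the top, long side along x: the module's underside matches the black field.
- drops_a: Bystander, to be left alone. White eye-drop bottle with a blue cap, 26 mm in diameter, 58 mm high, standing between the modules and the nests. Origin at the centre of its underside.
- drops_b: Bystander, to be left alone. White eye-drop bottle with an orange cap, 26 mm in diameter, 58 mm high, beyond the far end of the rack. Origin at the centre of its underside.
- phone: Bystander, to be left alone. Black telephone lying flat, 150 (its x) by 72 by 9 mm. Origin at the centre of its underside.
- mouse: Bystander, to be left alone. Black computer mouse, 105 (its x) by 60 by 34 mm. Origin at the centre of its underside.
- spectacle_case: Bystander, to be left alone. Blue spectacle case, 155 (its x) by 60 by 36 mm, to the robot's left, nearer than the modules. Origin at the centre of its underside.
- mug: Bystander, to be left alone. White mug, 80 mm in diameter, 90 mm high, handle on its y side. Origin at the centre of its underside.
- penlight: Bystander, to be left alone. Steel penlight lying flat, 120 mm long (its x), 14 mm in diameter, beyond the meter. Origin at the middle of its underside.

How it is judged (in metres and radians):
On the way, in this order (a step that is already met when the one before it is completed fails the run):
1. the green module lies released in the pass nest and the red one in the reject nest (x of module_green in the frame of nest_pass between -0.013 and 0.013 m and y of module_green in the frame of nest_pass between -0.011 and 0.011 m and z of module_green in the frame of nest_pass between 0.001 and 0.0075 m and angle between each of module_green, module_red's own z axis and vertical below 0.08 rad and contact force between each of module_green, module_red and the fingers below 0.1 N and linear speed of each of module_green, module_red below 0.02 m/s and x of module_red in the frame of nest_reject between -0.013 and 0.013 m and y of module_red in the frame of nest_reject between -0.011 and 0.011 m and z of module_red in the frame of nest_reject between 0.001 and 0.0075 m), for 0.2 s.
2. the yellow module passes over the trial-lens rack, clear of its top (height (world z) of module_yellow above 0.096 m and x of module_yellow in the frame of rack between -0.15 and 0.15 m and y of module_yellow in the frame of rack between -0.05 and 0.05 m).
At the end, for the whole second after the job is handed in: Yellow module still in the fingers, underside 4 to 18 mm above the port, within 8 mm of its centre, level within 5 degrees, length within 8 degrees of the port's (either way round), nothing touching the meter; green module flat in the pass nest and red in the reject nest, released, at rest (all of step 1 and horizontal distance between module_yellow and meter_port below 0.008 m and z of module_yellow in the frame of meter_port between 0.004 and 0.018 m and angle between module_yellow's own z axis and vertical below 0.09 rad and angle between the x axis of module_yellow and the x axis of meter, either way round below 0.14 rad and linear speed of module_yellow below 0.02 m/s and angular speed of module_yellow below 0.2 rad/s and contact force between module_yellow and the fingers above 1 N and contact force between meter and anything else below 0.1 N); the arm keeps its last pose, push and grip.
It fails at once if a bystander (bottle, phone, mouse, case, mug, penlight) is pushed more than 25 mm or knocked over (distance of any of drops_a, drops_b, phone, mouse, spectacle_case, mug, penlight from where it was at the start of the episode above 0.025 m or angle between any of drops_a, drops_b, phone, mouse, spectacle_case, mug's own z axis and vertical above 0.5 rad).
It fails at once if something touches the lens meter (contact force between meter and anything else above 0.5 N).
It fails at once if something touches the trial-lens rack (contact force between rack and anything else above 0.5 N).
It fails at once if a module is dropped (a fall of more than about 2 cm) instead of being set down ((contact force between module_green and the fingers below 0.01 N and linear speed of module_green above 0.6 m/s) or (contact force between module_red and the fingers below 0.01 N and linear speed of module_red above 0.6 m/s) or (contact force between module_yellow and the fingers below 0.01 N and linear speed of module_yellow above 0.6 m/s)).
It also fails if it takes over 72 s, if anything falls off the work surface, if the arm or the gripper's body presses on something with over 40 N, if the wrist force passes 120 N, or if a joint passes its speed limit or range.

### The arm

A 6-joint arm with a two-finger parallel gripper is mounted at the origin on the work surface. World frame = base frame: x ahead of the robot, y to its left, z up, the work surface at z = 0. Lengths are in mm, angles in degrees, forces in N, time in s.
With the tool pointing down it reaches from about 350 to 975 mm from the base axis. Payload 17.4 kg.
Tool frame: the origin (TCP) lies on the centre line of the jaws, within the pads' length; the fingertips stand manip.tip_extent ahead of it and the grasp point (between the pads) is the TCP (manip.tip_extent is the distance from the TCP to the fingertips, in mm); z points along the fingers, y is the line along which they close (so a half turn about z gives the same grasp; the last joint's range is limited). The gripper opens to 85 mm and grips with 20 to 120 N. Pads are 22 mm wide; open, the fingers measure 114 mm over their backs; the gripper's body (76 mm by 85 mm) begins 54 mm behind the grasp point. The pads swing forward as they close: fully open they stand 13 mm farther back than shut.
Start: joints at [-2.166, 6.646, 82.598, -0, 90.757, -2.166], TCP at [675.006, -0.009, 250.303] pointing down, gripper open.
Joint ranges: [-162.19, 162.19], [-47.58, 125.68], [4.15, 143.07], [-65.23, 245.23], [0.69, 171.88], [-170.13, 170.13]. Speed limits (degrees/s): [108.29, 108.29, 127.2, 180, 180, 180].

### API

Orientations are given as a 3x3 rotation matrix whose columns are the frame's x, y, z axes.
In Python, from plant import manip, vision gives the robot as it stands.
- The arm moves only by the shell command python3 -m crank 'ROWS' [FORCE]. ROWS is JSON, a list that holds one entry, the list of rows, each a list of 7 numbers: the finger opening in mm, from 0 to 85.4, then the shift along the tool's x, y, z in mm, then the turn, a rotation vector about the tool's x, y, z in degrees. A call has 1 to 20 rows; each row shifts and turns the commanded pose from where the row before left it, along the tool's axes as they then stand; what a row does not reach is not made up. A row lasts 1/12 s, in which the tool goes at most 41.7 mm and 7.16 degrees, less where a joint would pass 70% of its speed; a pose out of reach is approached as far as the arm can. A call with a gripper value outside its range is refused whole. The fingers move at their own pace and stop on an object; FORCE is the grip in N (left out, the last holds). Time passes only in rows, so rows that do not move let the fingers close. It gives the time, the measured TCP pose, the force, the opening and the grip force at its end, in the units of the state.
- manip.observe(): the state, without advancing time (a new reading comes with each control period).
- vision.grab_frame(name): name is "scene" or "side" or "wrist"; returns the picture (480x640x3 uint8, blue, green, red); there is no depth.
- vision.calibration(name): a dict with "fx", "fy", "cx", "cy" (pixels), "pose" (4x4, takes a point from camera to world coordinates). Camera axes: x right, y down, z forward; pixel columns grow to the right and rows downward; lengths in mm; the calibration is good to about 2 mm. A picture is of the moment at which its call begins: read the wrist's pose just before it. calibration takes no time and is no camera call; for the wrist camera it gives the pose at the moment of the call.
- manip.finish_job(): hands the job in; it is judged then, once.
The state is a dict: "time_s": time; "joints": joint angles; "joint_velocities": joint speeds; "tau": joint torques, N m; "position": TCP position; "tcp_rot": TCP orientation; "ft_force": force on the tool from outside, world axes, zero at the start; "torque": the same for the moment, N m; "opening": finger opening in mm; "grip_force": force on a finger pad.
Only numpy, scipy, OpenCV 4.12 (cv2) and the standard library are available. Lean on these libraries where they do the work, as an engineer would, in place of code of your own. Each camera call takes 0.05 s, during which the arm holds its last target. There are 200 camera calls.

## Working session

There is one attempt and no reset: what is moved stays moved. The work goes in short steps, Python scripts to look and compute and a shell command to move; the robot and the scene stay as the last step left them, time stands still between calls to the robot, and variables do not carry over. Pictures are saved under pics/ and viewed, at most 10 in all, crops included, and the job is handed in when it is done.

```bash
ls; mkdir -p pics
python3 - <<'E'
from plant import manip, vision
import cv2, numpy as np
np.set_printoptions(precision=3,suppress=True)
for n in("scene","side","wrist"):
    c=vision.calibration(n); print(n,c["fx"],c["fy"],c["cx"],c["cy"]); print(np.array(c["pose"]))
    cv2.imwrite(f"pics/{n}0.png",vision.grab_frame(n))
o=manip.observe(); print(o); print(manip.tip_extent)
E
```

```text
pics
scene 541.4353393694472 541.4353393694472 315.554682246448 229.79207100310828
[[  -0.597    0.552   -0.582 1255.344]
 [   0.802    0.418   -0.427  570.625]
 [   0.007   -0.721   -0.693  934.604]
 [   0.       0.       0.       1.   ]]
side 466.9416897869236 466.9416897869236 327.1780258779817 239.50387754641133
[[   0.975   -0.143    0.17   368.774]
 [  -0.221   -0.561    0.798 -653.677]
 [  -0.018   -0.815   -0.579  587.081]
 [   0.       0.       0.       1.   ]]
wrist 336.2797318522291 336.2797318522291 316.12016501747166 237.45613037401512
[[  1.      0.     -0.002 675.808]
 [ -0.     -0.961  -0.276  71.563]
 [ -0.002   0.276  -0.961 373.481]
 [  0.      0.      0.      1.   ]]
{'time_s': 0.15, 'joints': array([-2.165,  6.669, 82.627,  0.001, 90.757, -2.167]), 'joint_velocities': array([ 0.064, -0.   , -0.084,  0.005, -0.02 ,  0.004]), 'tau': array([  0.001, -73.251, -63.285,  -0.   ,   0.005,   0.   ]), 'position': array([674.874,   0.004, 249.715]), 'tcp_rot': array([[-0.   ,  1.   , -0.001],
       [ 1.   ,  0.   ,  0.   ],
       [ 0.   , -0.001, -1.   ]]), 'ft_force': array([ 0.191,  0.239, -0.738]), 'torque': array([0.011, 0.064, 0.022]), 'grip_force': 0.0, 'opening': 85.71058515876393}
19.0
```

View pics/scene0.png

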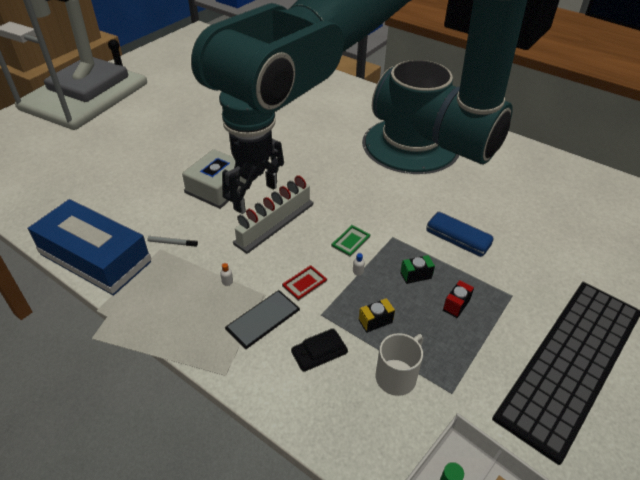

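View pics/side0.png

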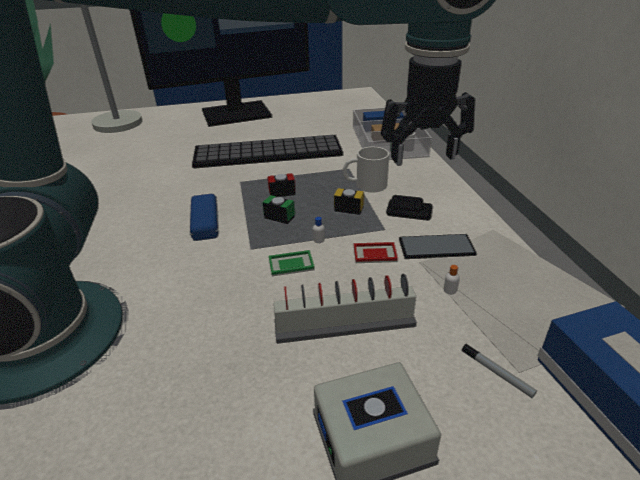

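```bash
cat > h.py <<'E'
import cv2, numpy as np
from plant import manip, vision
np.set_printoptions(precision=1,suppress=True)
HUE={"green":[(45,85)],"red":[(0,8),(172,180)],"yellow":[(20,33)],"blue":[(105,125)]}
def mask(im,c,s=110,v=50):
    h=cv2.cvtColor(im,cv2.COLOR_BGR2HSV)
    return sum(cv2.inRange(h,(a,s,v),(b,255,255)) for a,b in HUE[c])
def ray(cal,uv,z):
    uv=np.atleast_2d(uv).astype(float); P=np.array(cal["pose"])
    d=np.c_[(uv[:,0]-cal["cx"])/cal["fx"],(uv[:,1]-cal["cy"])/cal["fy"],np.ones(len(uv))]@P[:3,:3].T
    o=P[:3,3]; return o+d*((z-o[2])/d[:,2])[:,None]
def proj(cal,p):
    P=np.array(cal["pose"]); q=(np.array(p)-P[:3,3])@P[:3,:3]
    return q[:2]/q[2]*[cal["fx"],cal["fy"]]+[cal["cx"],cal["cy"]]
def blobs(im,c,amin=15,**k):
    n,l,s,ce=cv2.connectedComponentsWithStats(mask(im,c,**k))
    return [(s[i,4],ce[i],l==i) for i in range(1,n) if s[i,4]>=amin]
E
python3 - <<'E'
from h import *
for n in("scene","side"):
    im=cv2.imread(f"pics/{n}0.png"); cal=vision.calibration(n)
    for c in HUE:
        for a,ce,m in blobs(im,c):
            p10=ray(cal,ce,10)[0]; 
            if 300<p10[0]<1000 and abs(p10[1])<600: print(n,c,a,ce,p10[:2],ray(cal,ce,44)[0,:2],ray(cal,ce,70)[0,:2])
E
```

```text
scene green 157 [349.7 240.5] [459.2  89.2] [488.5 106.9] [510.9 120.4]
scene green 142 [350.4 240.5] [458.2  90.4] [487.5 108.1] [509.9 121.6]
scene green 78 [428.3 261.1] [405.1 273.5] [436.4 284.5] [460.3 292.8]
scene green 97 [408.2 264.9] [443.9 242.1] [473.7 254.2] [496.5 263.4]
scene green 277 [453.4 471.7] [811.1 538. ] [827.4 539.2] [839.9 540.1]
scene red 35 [301.4 180.3] [ 346.3 -145.8] [ 379.7 -119.5] [405.3 -99.3]
scene red 37 [285.8 190.7] [ 406.4 -151.8] [ 437.6 -125.2] [ 461.5 -104.9]
scene red 40 [270.1 202.5] [ 468.3 -154.3] [ 497.2 -127.6] [ 519.3 -107.2]
scene red 42 [252.7 214. ] [ 529.  -160.7] [ 555.7 -133.8] [ 576.1 -113.3]
scene red 277 [304.1 282.3] [630.6  81.9] [653.6  99.9] [671.1 113.7]
scene red 217 [304.2 282.6] [631.1  82.8] [654.1 100.7] [671.7 114.4]
scene red 97 [465.1 285.5] [421.7 374.7] [452.4 381.9] [475.8 387.4]
scene red 274 [452.9 303.5] [484.5 375.8] [512.8 382.9] [534.5 388.4]
scene yellow 117 [387.2 305.1] [573.9 264.2] [599.  275.5] [618.1 284.1]
scene yellow 222 [365.2 315.5] [625.9 241.6] [649.  253.7] [666.7 263. ]
scene blue 84 [214.
[... 929 characters left out ...]
3.2] [596.3 275.1] [585.4 230.6]
side yellow 91 [359.3 197.1] [654.1 296.7] [637.3 240.7] [624.4 197.9]
side blue 48 [317.8 220.7] [534.  218.5] [524.3 167.1] [516.8 127.8]
side blue 3930 [604.9 341.9] [ 908.4 -246. ] [ 876.6 -270. ] [ 852.3 -288.4]
side blue 27 [550.5 346.1] [ 819.2 -233.3] [ 792.6 -258.1] [ 772.3 -277. ]
side blue 17 [557.5 359. ] [ 813.9 -258.9] [ 787.7 -282.2] [ 767.7 -300. ]
side blue 18 [583.6 361.2] [ 849.9 -272.2] [ 821.6 -294.6] [ 799.9 -311.8]
side blue 22 [564.6 365.2] [ 817.1 -272.1] [ 790.7 -294.5] [ 770.5 -311.7]
side blue 499 [374.2 408.4] [ 511.6 -276.4] [ 503.1 -298.6] [ 496.7 -315.6]
side blue 69 [321.8 425.6] [ 433.9 -285.5] [ 430.1 -307.2] [ 427.1 -323.8]
```

View pics/wrist0.png

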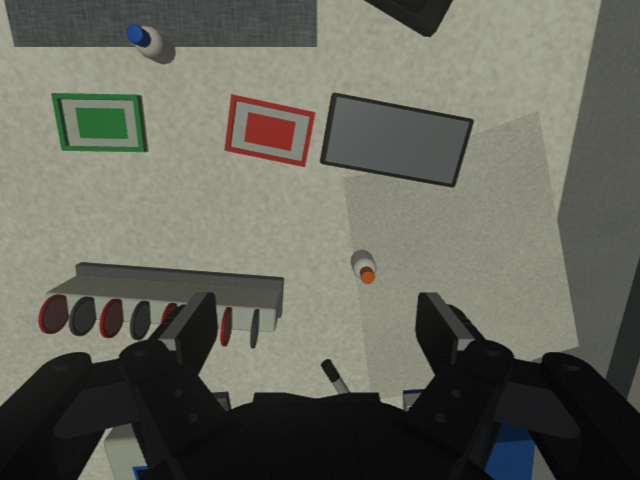

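```bash
python3 -m crank '[[[70,5,-5,0,0,0,-5],[70,15,-15,0,0,0,-7],[70,25,-22,0,0,0,-7],[70,25,-22,0,0,0,-6],[70,35,0,0,0,0,0],[70,35,0,0,0,0,0],[70,35,0,0,0,0,0],[70,35,0,0,0,0,0],[70,25,0,0,0,0,0],[70,10,0,0,0,0,0],[70,0,0,0,0,0,0],[70,0,0,0,0,0,0]]]'
```

```text
time_s: 1.15
position: [524.2, 213.4, 250.2]
tcp_rot: [[-0.423, 0.906, -0.0], [0.906, 0.423, -0.0], [-0.0, -0.0, -1.0]]
ft_force: [0.8, 0.2, 0.2]
opening: 69.9
grip_force: 0.0
```

```bash
cat >> h.py <<'E'
def rim(im,cal,c,z=10,near=None):
    out=[]
    for a,ce,m in blobs(im,c,300):
        cs,_=cv2.findContours(m.astype('uint8'),cv2.RETR_EXTERNAL,cv2.CHAIN_APPROX_NONE)
        w=ray(cal,max(cs,key=len)[:,0],z)[:,:2].astype('float32')
        r=cv2.minAreaRect(w); (x,y),(a1,b1),t=r
        if a1<b1:a1,b1,t=b1,a1,t+90
        out.append((np.array([x,y]),a1,b1,(t+90)%180-90,ce))
    return out
def module(im,cal,c,z=44):
    "tag blobs: pixel centre, area, rectangle at plane z"
    for a,ce,m in blobs(im,c,60):
        cs,_=cv2.findContours(m.astype('uint8'),cv2.RETR_EXTERNAL,cv2.CHAIN_APPROX_NONE)
        w=ray(cal,max(cs,key=len)[:,0],z)[:,:2].astype('float32'); r=cv2.minAreaRect(w)
        print(c,a,ce,"world",ray(cal,ce,z)[0,:2],"rect",np.array(r[0]),np.array(r[1]),round(r[2],1))
E
python3 - <<'E'
from h import *
P=np.array([[1,0,-.002,675.808],[0,-.961,-.276,71.563],[-.002,.276,-.961,373.481],[0,0,0,1]])
c0=dict(vision.calibration("wrist")); cal=dict(c0,pose=P)
im=cv2.imread("pics/wrist0.png")
for c in("green","red"): 
    for r in rim(im,cal,c): print("nest",c,*r)
cal=vision.calibration("wrist"); im=vision.grab_frame("wrist"); cv2.imwrite("pics/w1.png",im)
for c in("green","red","yellow"): module(im,cal,c)
E
```

```text
nest green [452.   89.5] 86.00568389892578 55.03879165649414 -0.9893569946289062 [ 98.4 120.6]
nest green [454.8  89.2] 48.36274719238281 28.67548370361328 -1.489959716796875 [101.2 122.8]
nest red [626.2  81.1] 85.64781188964844 55.82048797607422 -11.432159423828125 [267.1 129.4]
nest red [626.9  81. ] 48.744468688964844 29.330760955810547 -11.397491455078125 [269.2 131.1]
nest red [ 358.4 -129.2] 59.441932678222656 31.17961311340332 55.829063415527344 [ 48.6 314.4]
green 720 [259.8 104.3] world [434.8 285.6] rect [434.7 285.4] [34.5 16.4] 52.1
green 661 [284.6 152.6] world [472.6 255.8] rect [472.5 255.6] [34.8 16.8] 51.7
green 768 [210.9 271.1] world [450.6 112.2] rect [455.7 107.6] [51.6 76.5] 89.0
green 872 [214.2 274. ] world [454.9 110.5] rect [456.2 109.6] [25.7 43.6] 89.2
red 514 [319.   11.5] world [452.4 375.7] rect [451.8 377.1] [22.8 16.7] 89.3
red 895 [372.2  29.4] world [500.  382.9] rect [500.1 382.6] [34.9 17.2] 89.7
red 1030 [344.5 336.6] world [612.7 101.5] rect [613.3 100.6] [52.1 78.9] 78.6
red 834 [344.  335.7] world [611.7 102.2] rect [612. 102.] [26.5 44.4] 78.1
red 89 [157.3 449.4] world [ 472.1 -140.9] rect [ 472.1 -139. ] [65.5  3. ] 86.4
yellow 926 [408.1 186. ] world [594.6 277.8] rect [594.3 277.5] [37.6 25.7] 61.4
yellow 554 [435.7 226.7] world [640.1 253.8] rect [640.1 253.7] [35.3 16.5] 61.2
```

View pics/w1.png

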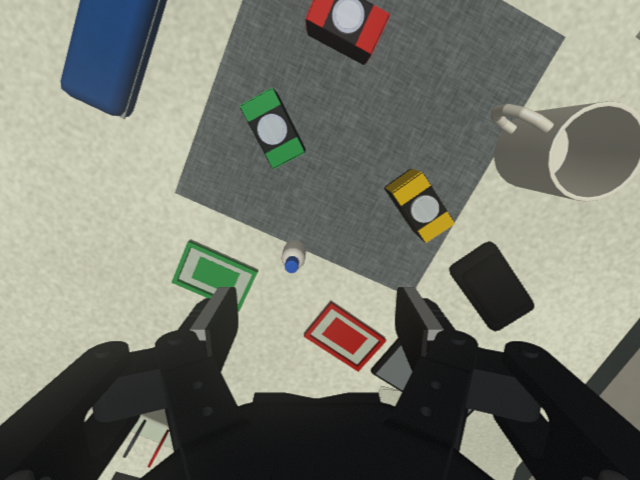

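```bash
python3 -m crank '[[[70,10,-5,10,0,0,0],[70,20,-10,20,0,0,0],[70,21.6,-10,20,0,0,0],[70,20,-10,20,0,0,0],[70,10,-4.8,20,0,0,0],[70,0,0,15,0,0,-5.8],[70,0,0,15,0,0,-7],[70,0,0,15,0,0,-7],[70,0,0,15,0,0,-7],[70,0,0,15,0,0,0],[70,0,0,15,0,0,0],[70,0,0,14,0,0,0],[70,0,0,12,0,0,0],[70,0,0,10,0,0,0],[70,0,0,0,0,0,0],[70,0,0,0,0,0,0]]]' 40
```

```text
time_s: 2.53
position: [453.5, 270.5, 34.0]
tcp_rot: [[-0.786, 0.619, -0.001], [0.619, 0.786, -0.0], [0.0, -0.001, -1.0]]
ft_force: [-0.6, 0.8, -0.1]
opening: 69.9
grip_force: 0.0
```

```bash
python3 -m crank '[[[25,0,0,0,0,0,0],[25,0,0,0,0,0,0],[25,0,0,0,0,0,0],[25,0,0,0,0,0,0],[25,0,0,0,0,0,0],[25,0,0,0,0,0,0],[25,0,0,0,0,0,0],[25,0,0,0,0,0,0],[25,0,0,-4,0,0,0],[25,0,0,-10,0,0,0],[25,0,0,-16,0,0,0],[25,0,0,-20,0,0,0],[25,0,0,-20,0,0,0],[25,0,0,-15,0,0,0],[25,0,0,-5,0,0,0],[25,0,0,0,0,0,0]]]' 40
```

```text
time_s: 3.87
position: [454.0, 271.0, 126.0]
tcp_rot: [[-0.786, 0.618, 0.002], [0.618, 0.786, 0.001], [-0.001, 0.002, -1.0]]
ft_force: [0.7, 0.1, -2.1]
opening: 35.4
grip_force: 40.3
```

```bash
python3 -m crank '[[[25,-6,-8,0,0,0,0],[25,-14,-18,0,0,0,0],[25,-20,-25,0,0,0,0],[25,-20,-25,0,0,0,0],[25,-20,-25,0,0,0,0],[25,-16,-21,0,0,0,0],[25,-11,-14,0,0,0,0],[25,-5,-7,0,0,0,0],[25,0,0,0,0,0,-6.2],[25,0,0,5,0,0,-6.2],[25,0,0,10,0,0,-6.2],[25,0,0,10,0,0,-6.2],[25,0,0,15,0,0,-6.2],[25,0,0,15,0,0,-6.2],[25,0,0,10,0,0,0],[25,0,0,5,0,0,0],[25,0,0,0,0,0,0],[25,0,0,0,0,0,0]]]' 40
python3 - <<'E'
from h import *
cal=vision.calibration("side"); im=vision.grab_frame("side")
for r in rim(im,cal,"green"): print(*r)
x,y=290,250; cv2.imwrite("pics/s1.png",cv2.resize(im[170:320,190:390],None,fx=4,fy=4))
E
```

```text
time_s: 5.37
position: [453.2, 89.1, 54.4]
tcp_rot: [[-1.0, 0.02, -0.0], [0.02, 1.0, -0.0], [0.0, -0.0, -1.0]]
ft_force: [0.6, -0.6, -1.7]
opening: 35.2
grip_force: 40.3
[ 142.5 2769.6] 1225.2135009765625 210.93392944335938 -86.54182457923889 [178.1  23.5]
[450.4  84.1] 82.9605941772461 59.54874801635742 -1.2958984375 [291.  265.6]
```

View pics/s1.png

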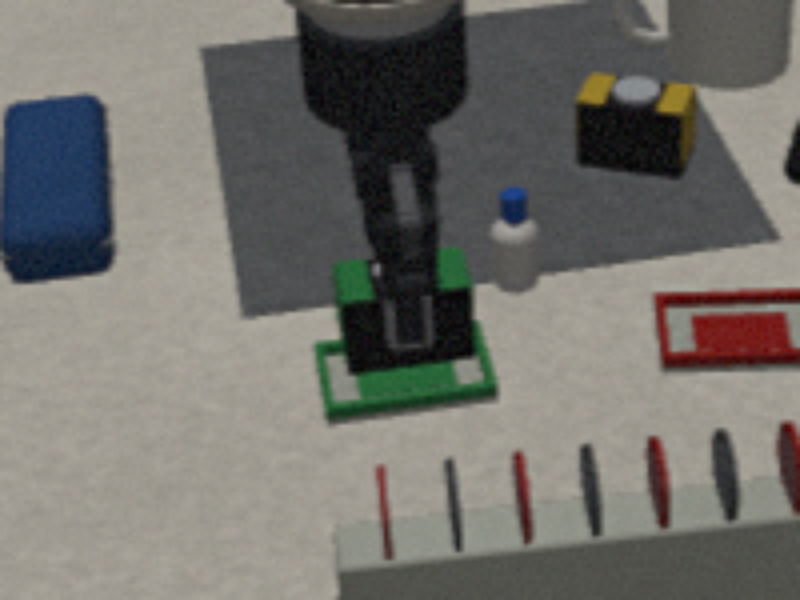

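```bash
python3 -m crank '[[[25,0,0,5,0,0,0],[25,0,0,4,0,0,0],[25,0,0,3,0,0,0],[25,0,0,2,0,0,0],[25,0,0,1,0,0,0],[25,0,0,1,0,0,0],[25,0,0,0,0,0,0],[25,0,0,0,0,0,0]]]' 40
```

```text
time_s: 6.08
position: [453.3, 89.1, 39.2]
tcp_rot: [[-1.0, 0.018, 0.0], [0.018, 1.0, 0.0], [-0.0, 0.0, -1.0]]
ft_force: [-6.7, -1.1, 11.6]
opening: 35.4
grip_force: 42.0
```

```bash
python3 -m crank '[[[60,0,0,0,0,0,0],[60,0,0,0,0,0,0],[60,0,0,0,0,0,0],[60,0,0,0,0,0,0],[60,0,0,-5,0,0,0],[60,0,0,-15,0,0,0],[60,0,0,-25,0,0,0],[60,0,0,-30,0,0,0],[60,0,0,-25,0,0,0],[60,0,10,-5,0,0,0],[60,-2,20,0,0,0,0],[60,-2,30,0,0,0,0],[60,-2,35,0,0,0,0],[60,-2,35,0,0,0,0],[60,-2,35,0,0,0,0],[60,-2,35,0,0,0,0],[60,-2,20,0,0,0,-0.7],[60,0,10,0,0,0,0],[60,0,0,0,0,0,0],[60,0,0,0,0,0,0]]]' 40
python3 - <<'E'
from h import *
for n,z in(("wrist",44),):
    cal=vision.calibration(n); im=vision.grab_frame(n); cv2.imwrite("pics/w2.png",im)
    for c in("red","green","yellow"): module(im,cal,c)
cal=vision.calibration("side"); im=vision.grab_frame("side")
module(im,cal,"green",48)
cv2.imwrite("pics/s2.png",cv2.resize(im[160:310,190:390],None,fx=4,fy=4))
E
```

```text
time_s: 7.75
position: [470.8, 318.5, 143.0]
tcp_rot: [[-1.0, 0.005, -0.001], [0.005, 1.0, -0.001], [0.001, -0.001, -1.0]]
ft_force: [0.7, -0.3, -0.6]
opening: 60.3
grip_force: 0.0
red 1671 [407.4 214.2] world [449.3 381.6] rect [449.3 380.1] [40.6 22.1] 89.7
red 864 [405.8 282.1] world [498.9 383.9] rect [500.1 382.5] [35.1 16.3] 89.7
red 1080 [ 44.6 368.7] world [570.2 108.5] rect [571.5 105.2] [35.9 76.6] 38.2
red 442 [ 55.2 378.4] world [579.1 114.8] rect [577.9 112.2] [17.2 33.6] 38.3
green 1166 [ 44.7 203.1] world [440.4 138.2] rect [444.9 131.9] [74.3 29.1] 2.5
green 165 [  3.6 260.2] world [480.8 100.1] rect [479.9  99.7] [ 7.8 14.9] 89.7
yellow 1395 [265.4 378.6] world [580.2 279.5] rect [584.8 280.8] [34.2 44.3] 69.0
green 78 [302.2 243.1] world [476.5  89.3] rect [476.6  89.7] [34.4 14.9] 87.6
green 88 [278.7 246.3] world [430.   90.1] rect [429.8  90.4] [34.1 17. ] 89.8
green 190 [290.8 266.2] world [443.   22.7] rect [444.9  35.3] [55.  78.1] 87.4
```

View pics/s2.png

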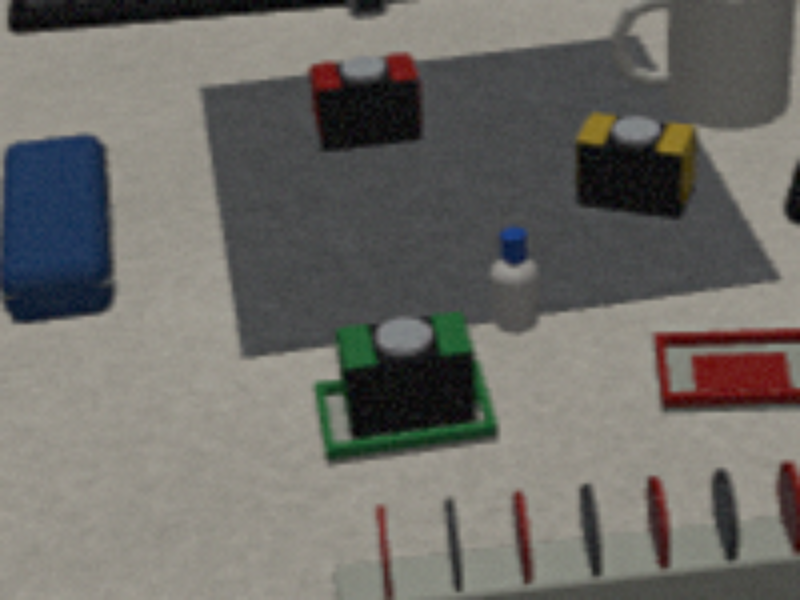

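```bash
python3 -m crank '[[[60,0,8,0,0,0,0],[60,-1,14,0,0,0,0],[60,-1,14,0,0,0,0],[60,-1,14,0,0,0,0],[60,-1,9,5,0,0,0],[60,-1,5,10,0,0,0],[60,0,0,18,0,0,0],[60,0,0,20,0,0,0],[60,0,0,20,0,0,0],[60,0,0,18,0,0,0],[60,0,0,12,0,0,0],[60,0,0,6,0,0,0],[60,0,0,0,0,0,0],[60,0,0,0,0,0,0]]]' 40
```

```text
time_s: 9.02
position: [476.6, 383.0, 34.6]
tcp_rot: [[-1.0, 0.005, 0.0], [0.005, 1.0, 0.0], [-0.0, 0.0, -1.0]]
ft_force: [-0.1, -1.2, 0.4]
opening: 59.8
grip_force: 0.0
```

```bash
python3 -m crank '[[[25,0,0,0,0,0,0],[25,0,0,0,0,0,0],[25,0,0,0,0,0,0],[25,0,0,0,0,0,0],[25,0,0,0,0,0,0],[25,0,0,0,0,0,0],[25,0,0,0,0,0,0],[25,0,0,-4,0,0,0],[25,0,0,-10,0,0,0],[25,0,0,-16,0,0,0],[25,0,0,-20,0,0,0],[25,0,0,-20,0,0,0],[25,0,0,-15,0,0,0],[25,0,0,-5,0,0,0],[25,0,0,0,0,0,0]]]' 40
```

```text
time_s: 10.27
position: [476.8, 383.1, 126.2]
tcp_rot: [[-1.0, 0.005, 0.002], [0.005, 1.0, 0.002], [-0.002, 0.002, -1.0]]
ft_force: [-0.1, 0.5, -0.7]
opening: 35.3
grip_force: 40.3
```

```bash
python3 -m crank '[[[25,-4,-8,0,0,0,0],[25,-8,-16,0,0,0,0],[25,-12,-24,0,0,0,0],[25,-12,-24,0,0,0,0],[25,-12,-24,0,0,0,0],[25,-12,-24,0,0,0,0],[25,-12,-24,0,0,0,0],[25,-12,-24,0,0,0,0],[25,-12,-24,0,0,0,0],[25,-12,-24,0,0,0,0],[25,-12,-24,0,0,0,0],[25,-12,-24,0,0,0,0],[25,-12,-20,0,0,0,0],[25,-11,-11,0,0,0,0],[25,-6,-6,0,0,0,0],[25,0,0,0,0,0,4],[25,0,0,0,0,0,4.1],[25,0,0,0,0,0,3],[25,0,0,0,0,0,0],[25,0,0,0,0,0,0]]]' 40
```

```text
time_s: 11.93
position: [635.6, 81.4, 123.8]
tcp_rot: [[-0.981, 0.195, -0.001], [0.195, 0.981, 0.0], [0.001, -0.0, -1.0]]
ft_force: [1.0, 0.1, -1.0]
opening: 35.5
grip_force: 40.3
```

```bash
python3 -m crank '[[[25,4.4,-1.1,0,0,0,0],[25,4.4,-1.1,5,0,0,0],[25,0,0,12,0,0,0],[25,0,0,16,0,0,0],[25,0,0,16,0,0,0],[25,0,0,12,0,0,0],[25,0,0,7,0,0,0],[25,0,0,0,0,0,0],[25,0,0,5,0,0,0],[25,0,0,4,0,0,0],[25,0,0,3,0,0,0],[25,0,0,2,0,0,0],[25,0,0,1,0,0,0],[25,0,0,1,0,0,0],[25,0,0,0.5,0,0,0],[25,0,0,0,0,0,0],[25,0,0,0,0,0,0]]]' 40
```

```text
time_s: 13.35
position: [626.8, 80.5, 39.9]
tcp_rot: [[-0.98, 0.198, 0.0], [0.198, 0.98, 0.0], [-0.0, 0.0, -1.0]]
ft_force: [-0.4, 0.4, -2.4]
opening: 35.6
grip_force: 40.3
```

```bash
python3 -m crank '[[[25,0,0,0.7,0,0,0],[25,0,0,0.7,0,0,0],[25,0,0,0,0,0,0],[25,0,0,0,0,0,0]]]' 40
```

```text
time_s: 13.68
position: [626.9, 80.5, 39.6]
tcp_rot: [[-0.98, 0.198, 0.001], [0.198, 0.98, 0.0], [-0.001, 0.0, -1.0]]
ft_force: [-6.3, -1.6, 9.7]
opening: 35.3
grip_force: 41.8
```

```bash
python3 -m crank '[[[60,0,0,0,0,0,0],[60,0,0,0,0,0,0],[60,0,0,0,0,0,0],[60,0,0,0,0,0,0],[60,0,0,-5,0,0,0],[60,0,0,-15,0,0,0],[60,0,0,-25,0,0,0],[60,0,0,-30,0,0,0],[60,0,0,-25,0,0,0],[60,2.5,10,-5,0,0,0],[60,5,20,0,0,0,0],[60,7,29,0,0,0,0],[60,7,29,0,0,0,0],[60,7,29,0,0,0,0],[60,7,29,0,0,0,0],[60,6,22,0,0,0,0],[60,3,11.5,0,0,0,0],[60,0,0,0,0,0,0],[60,0,0,0,0,0,0]]]' 40
python3 - <<'E'
from h import *
cal=vision.calibration("wrist"); im=vision.grab_frame("wrist"); cv2.imwrite("pics/w3.png",im)
for c in("yellow",): module(im,cal,c)
cal=vision.calibration("side"); im=vision.grab_frame("side")
module(im,cal,"green",48);module(im,cal,"red",48)
cv2.imwrite("pics/s3.png",cv2.resize(im[160:430,250:500],None,fx=2,fy=2))
b=[r for r in rim(im,cal,"blue",70) if 350<r[4][0]<400 ]; print(b)
b=[r for r in rim(cv2.imread("pics/side0.png"),cal,"blue",70) if 350<r[4][0]<400 ]; print(b)
E
```

```text
time_s: 15.27
position: [618.5, 265.4, 143.8]
tcp_rot: [[-0.98, 0.197, 0.0], [0.197, 0.98, -0.0], [-0.0, -0.0, -1.0]]
ft_force: [0.7, -0.6, 0.3]
opening: 59.8
grip_force: 0.0
yellow 1628 [324.7 210.5] world [596.  277.3] rect [596.2 277.7] [35.  22.1] 61.1
yellow 1047 [303.7 276.4] world [640.1 253.5] rect [640.3 253.5] [35.  16.6] 61.2
green 65 [176.8  38.8] world [ 168.3 2037.3] rect [ 157.8 2043. ] [ 57.7 177.4] 39.0
green 78 [302.2 243.1] world [476.5  89.3] rect [476.6  89.7] [34.4 14.9] 87.6
green 89 [278.6 246.3] world [429.7  90.4] rect [429.8  90.6] [33.6 17. ] 89.8
green 187 [291.  266.4] world [443.2  22. ] rect [444.9  35.6] [55.6 77.8] 88.8
red 92 [363.5 235.1] world [601.6  86.2] rect [601.7  86.7] [35.7 18.1] 74.0
red 79 [386.8 234.5] world [647.5  76.4] rect [647.7  76.8] [32.5 15.6] 78.2
red 254 [374.5 255.1] world [603.   17.2] rect [607.2  28.5] [58.1 79.5] 78.3
[(array([ 497.3, -313.4]), 71.26836395263672, 43.74090576171875, 4.833563327789307, array([374.1, 408.5]))]
[(array([ 497.3, -313.4]), 71.34327697753906, 43.58479309082031, 4.931797027587891, array([374.2, 408.4]))]
```

View pics/s3.png

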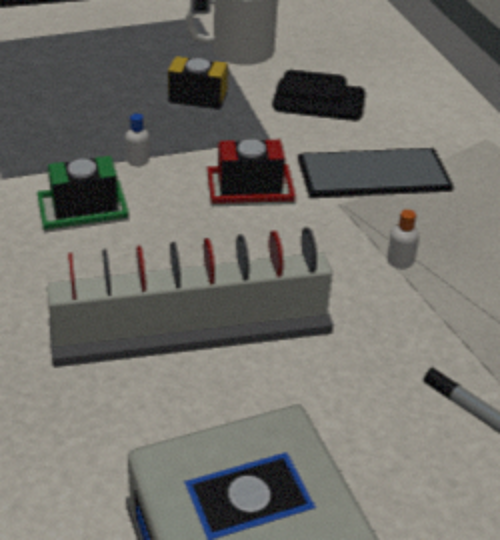

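```bash
python3 - <<'E'
from h import *
c=vision.calibration("scene"); print("mug rim centre",ray(c,[401,352],90)[0],"handle",ray(c,[420,338],60)[0], "left edge rim",ray(c,[380,350],90)[0])
E
python3 -m crank '[[[60,0,0,0,0,0,4],[60,0,0,0,0,0,6.4],[60,0,0,10,0,0,5],[60,0,0,18,0,0,2],[60,0,0,18,0,0,0],[60,0,0,14,0,0,0],[60,0,0,5,0,0,0],[60,0,0,0,0,0,0],[60,0,0,0,0,0,0]]]' 40
```

```text
mug rim centre [710.5 367.2  90. ] handle [641.5 373.4  60. ] left edge rim [729.9 334.3  90. ]
time_s: 16.12
position: [618.9, 265.0, 79.0]
tcp_rot: [[-0.876, 0.482, 0.0], [0.482, 0.876, 0.0], [-0.0, 0.0, -1.0]]
ft_force: [0.7, 0.1, -0.6]
opening: 59.6
grip_force: 0.0
```

```bash
python3 -m crank '[[[60,0,0,8,0,0,0],[60,0,0,15,0,0,0],[60,0,0,14,0,0,0],[60,0,0,8,0,0,0],[60,0,0,0,0,0,0],[60,0,0,0,0,0,0],[25,0,0,0,0,0,0],[25,0,0,0,0,0,0],[25,0,0,0,0,0,0],[25,0,0,0,0,0,0],[25,0,0,0,0,0,0],[25,0,0,0,0,0,0],[25,0,0,0,0,0,0],[25,0,0,-5,0,0,0],[25,0,0,-10,0,0,0],[25,0,0,-20,0,0,0],[25,0,0,-30,0,0,0],[25,0,0,-30,0,0,0],[25,0,0,-30,0,0,0],[25,0,0,-25,0,0,0]]]' 40
```

```text
time_s: 17.78
position: [618.6, 265.3, 186.6]
tcp_rot: [[-0.876, 0.482, 0.001], [0.482, 0.876, 0.001], [-0.001, 0.001, -1.0]]
ft_force: [0.1, -0.9, -0.7]
opening: 35.6
grip_force: 41.0
```

```bash
python3 -m crank '[[[25,0,0,0,0,0,-5],[25,0,0,0,0,0,-6.7],[25,0,0,0,0,0,-7],[25,0,0,0,0,0,-7],[25,0,0,0,0,0,-5],[25,0,0,0,0,0,-3],[25,3,-10,0,0,0,0],[25,6,-20,0,0,0,0],[25,9,-30,0,0,0,0],[25,9,-30,0,0,0,0],[25,9,-30,0,0,0,0],[25,9,-30,0,0,0,0],[25,9,-30,0,0,0,0],[25,9,-30,0,0,0,0],[25,9,-30,0,0,0,0],[25,9,-30,0,0,0,0],[25,6,-20,0,0,0,0],[25,3,-10,0,0,0,0],[25,0,0,0,0,0,0],[25,0,0,0,0,0,0]]]' 40
```

```text
time_s: 19.45
position: [554.4, -41.5, 183.7]
tcp_rot: [[-0.997, -0.083, 0.0], [-0.083, 0.997, 0.0], [-0.0, 0.0, -1.0]]
ft_force: [1.1, -0.2, -1.8]
opening: 35.4
grip_force: 41.0
```

```bash
python3 -m crank '[[[25,2,-8,0,0,0,0],[25,4,-16,0,0,0,0],[25,7,-24,0,0,0,0],[25,7,-24,0,0,0,0],[25,7,-24,0,0,0,0],[25,7,-24,0,0,0,0],[25,4,-16,0,0,0,0],[25,2,-8,0,0,0,0],[25,0,0,0,0,0,0],[25,0,0,0,0,0,0],[25,0,0,0,0,0,0]]]' 40
python3 - <<'E'
from h import *
cal=vision.calibration("wrist"); im=vision.grab_frame("wrist"); cv2.imwrite("pics/w4.png",im)
for r in rim(im,cal,"blue",70): print(*r)
for r in rim(im,cal,"yellow",0): print(r[4])
E
```

```text
time_s: 20.37
position: [527.3, -187.2, 183.3]
tcp_rot: [[-0.996, -0.086, -0.0], [-0.086, 0.996, 0.0], [0.0, 0.0, -1.0]]
ft_force: [-0.1, -0.4, -0.9]
opening: 35.7
grip_force: 41.0
[ 497.9 -313.4] 71.1364517211914 43.847652435302734 4.847619533538818 [138.7 179.6]
[316.1 241.6]
[316.1 276.4]
[316.1 381.8]
```

View pics/w4.png

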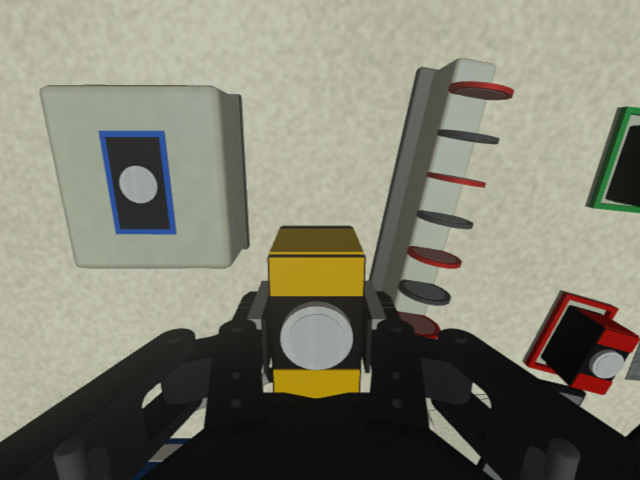

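Run:
```python
from h import *
cal=vision.calibration("wrist"); im=cv2.imread("pics/w4.png")
print("lens",ray(cal,[316.5,338],197.3)[0])
for uv in([269,257],[364,257],[270,296],[363,296]): print(ray(cal,uv,193.3)[0])
```

```text
lens [ 528.3 -185.7  197.3]
[ 499.4 -205.3  193.3]
[ 496.5 -171.4  193.3]
[ 514.7 -204.2  193.3]
[ 511.7 -169.8  193.3]
```

```bash
python3 -m crank '[[[25,3,-8,0,0,0,0],[25,6,-16,0,0,0,0],[25,8,-24,0,0,0,0],[25,8,-24,0,0,0,0],[25,8,-24,0,0,0,0],[25,5,-16,0,0,0,0],[25,3.9,-12.5,0,0,0,0],[25,0,0,5,0,0,0],[25,0,0,12,0,0,0],[25,0,0,14,0,0,0],[25,0,0,10,0,0,0],[25,0,0,4,0,0,0],[25,0,0,0,0,0,0],[25,0,0,0,0,0,0],[25,0,0,0,0,0,0]]]' 40
python3 - <<'E'
from h import *
print(vision.calibration("scene")["cx"])
a=vision.grab_frame("side"); b=vision.grab_frame("scene")
cv2.imwrite("pics/side5.png",a);cv2.imwrite("pics/scene5.png",b)
A=cv2.resize(a[300:450,280:480],None,fx=4,fy=4); cv2.imwrite("pics/s5.png",A)
for n,im in(("side",a),("scene",b)):
  for q in blobs(im,"yellow",8): print(n,q[0],q[1])
E
```

```text
time_s: 21.67
position: [496.2, -315.7, 139.0]
tcp_rot: [[-0.996, -0.086, 0.001], [-0.086, 0.996, -0.0], [-0.001, -0.0, -1.0]]
ft_force: [1.4, 0.1, -1.2]
opening: 35.3
grip_force: 41.0
315.554682246448
side 574 [355.7 377.5]
scene 168 [203.9 150.7]
```

View pics/s5.png

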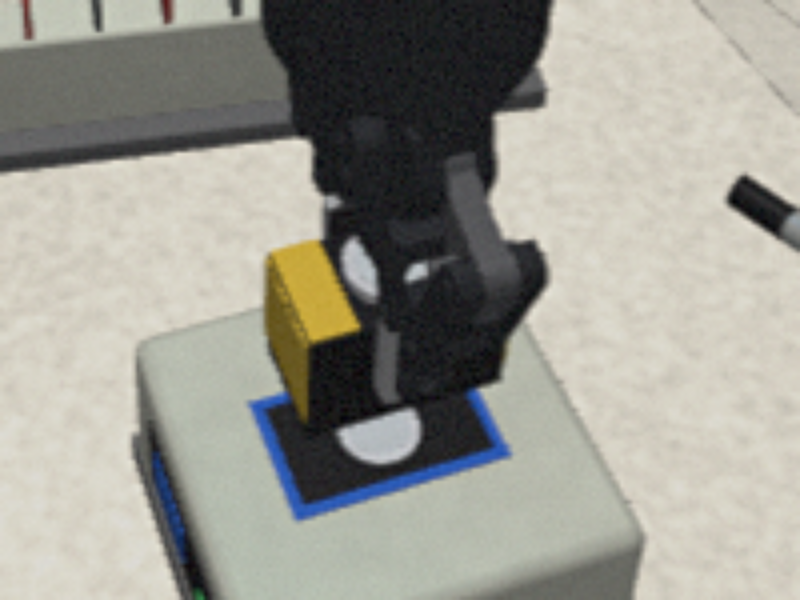

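Run:
```python
from h import *
c=vision.calibration("side"); t=np.radians(4.9); ux=np.array([np.cos(t),np.sin(t),0]);uy=np.array([-np.sin(t),np.cos(t),0])
C=np.array([497.5,-314.2,0]); o=np.array(c["pose"])[:3,3]
for n,px in(("botL",(310,430)),("topL",(308,345)),("botR",(503,380)),("patchL",(300,518)),("patchR",(509,452))):
    uv=np.array(px)/4+[280,300]
    d=ray(c,uv,0)[0]-o
    p=o+d*(((C-18*uy-o)@uy)/(d@uy)); q=p-C
    print(n,p,"along x",q@ux,"z70:",ray(c,uv,70)[0])
```

```text
botL [ 468.6 -334.7  108. ] along x -30.51405451661668 z70: [ 476.5 -309.5   70. ]
topL [ 467.2 -334.9  148. ] along x -31.931876574841603 z70: [ 484.7 -278.3   70. ]
botR [ 530.8 -329.4  104.6] along x 31.903059152117542 z70: [ 542.4 -306.2   70. ]
patchL [ 466.3 -334.9   64.6] along x -32.9017198122208 z70: [ 465.2 -338.3   70. ]
patchR [ 536.2 -328.9   65.7] along x 37.336971473511234 z70: [ 534.9 -331.6   70. ]
```

```bash
python3 -m crank '[[[25,0,0.8,4,0,0,0],[25,0,0,6,0,0,0],[25,0,0,6,0,0,0],[25,0,0,4,0,0,0],[25,0,0,2,0,0,0],[25,0,0,1,0,0,0],[25,0,0,0,0,0,0],[25,0,0,0,0,0,0],[25,0,0,0,0,0,0],[25,0,0,0,0,0,0],[25,0,0,0,0,0,0],[25,0,0,0,0,0,0]]]' 40
python3 - <<'E'
from h import *
a=vision.grab_frame("side"); b=vision.grab_frame("scene")
A=cv2.resize(a[340:440,300:440],None,fx=4,fy=4); B=cv2.resize(b[120:220,150:290],None,fx=4,fy=4)
cv2.imwrite("pics/f6.png",cv2.resize(np.hstack([A,B]),None,fx=.7,fy=.7))
E
```

```text
time_s: 22.77
position: [495.9, -315.1, 115.5]
tcp_rot: [[-0.996, -0.085, 0.0], [-0.085, 0.996, -0.0], [-0.0, -0.0, -1.0]]
ft_force: [-0.4, 0.1, -2.0]
opening: 35.4
grip_force: 41.0
```

View pics/f6.png

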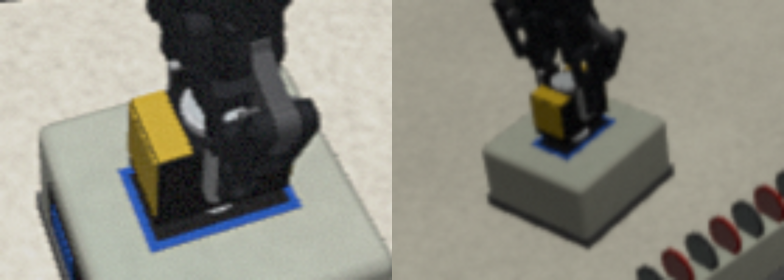

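Run:
```python
from h import *
c=vision.calibration("side")
for h in (76,81,86): print(h,(proj(c,[467.2,-333.8,h])-[300,340])*2.8,(proj(c,[531,-328.5,h])-[300,340])*2.8)
print(manip.finish_job())
```

```text
76 [155.8 232.5] [290.7 192.1]
81 [156.  225.7] [291.6 185.3]
86 [156.2 218.8] [292.4 178.4]
the job is handed in; nothing more can be done
None
```

The job is handed in, with no verdict returned. The green and red modules lie released in their nests, and the yellow one is held still, level and centred over the meter port, its underside about 11–14 mm above it by camera.

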